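Load a hanger plate into the indexing drill jig and clamp it

ROBOT

A 6-joint arm with a two-finger parallel gripper is mounted at the origin on a cart in front of the work surface, level with it; the furniture and walls round the work are solid. World frame = base frame: x ahead of the robot, y to its left, z up, the work surface at z = 0. Lengths are in m, angles in rad, forces in N, time in s.
With the tool pointing down it reaches from about 0.4 to 0.925 m from the base axis. Payload 3.4 kg.
Tool frame: the origin (TCP) lies midway between the tips of the shut fingers; the grasp point (between the pads) lies 19 mm behind it; z points along the fingers, y is the line along which they close (so a half turn about z gives the same grasp; the last joint's range is limited). The gripper opens to 85 mm and grips with 20 to 120 N. Pads are 22 mm wide; open, the fingers measure 114 mm over their backs; the gripper's body (76 mm by 85 mm) begins 54 mm behind the grasp point. The pads swing forward as they close: fully open they stand 13 mm farther back than shut.
Start: joints at [-1.329, 0.307, 1.506, -0, 1.328, -0.073], TCP at [0.178, -0.547, 0.231] pointing down, gripper open.
Joint ranges: [-3.12, 3.12], [-1.05, 2.28], [0.14, 2.33], [-1.42, 4.57], [0.1, 2.73], [-2.68, 2.68]. Speed limits (rad/s): [2.57, 2.57, 3.14, 3.14, 3.14, 3.14].

INTERFACE

Orientations are given as a 3x3 rotation matrix whose columns are the frame's x, y, z axes.
In Python, from bench import monitor, imaging, finish_job gives the robot as it stands. The module is installed in compiled form; this text tells all that it offers.
- The arm moves only by the shell command python3 -m pendant [OPENING] [FORCE], which reads ROWS from standard input. ROWS is one flat JSON list of numbers that holds 1 to 20 rows one after another, with no inner brackets; each row has 6 numbers: dx, dy, dz in shares of the most that a row can go, 1 being 62.5 mm, then a rotation vector rx, ry, rz in parts of the range, where 1.0 means pi/2 rad; each row shifts and turns the commanded pose from where the row before left it, along the tool's axes as they then stand; what a row does not reach is not made up. A row lasts 1/8 s, in which the tool goes at most 0.0625 m and 0.188 rad, less where a joint would pass 70% of its speed; a pose out of reach is approached as far as the arm can. OPENING is the finger opening in m, set as the command begins (- or left out keeps the last). The fingers move at their own pace and stop on an object; FORCE is the grip in N (left out, the last holds). Time passes only in rows, so rows that do not move let the fingers close. It prints the time, the measured TCP pose, the force, the opening and the grip force at its end. No shift or turn number may pass 1 either way. Input that does not fit is refused with a message, and nothing moves.
- monitor.sense(): the state, without advancing time (a new reading comes with each control period).
- imaging.snapshot(name): name is "side" or "top"; returns the picture (420x560x3 uint8, red, green, blue); there is no depth.
- imaging.calibration(name): a dict with "fx", "fy", "cx", "cy" (pixels), "R" (3x3) and "t" (3): a world point X has camera coordinates R X + t. Camera axes: x right, y down, z forward; pixel columns grow to the right and rows downward; lengths in m; the calibration is good to about 2 mm. A picture is of the moment at which its call begins. calibration takes no time and is no camera call.
- finish_job(): hands the job in; it is judged then, once.
The state is a dict: "time_s": time; "joints": joint angles; "qd": joint speeds; "effort": joint torques, N m; "position": TCP position; "ee_rot": TCP orientation; "contact_force": force on the tool from outside, world axes, zero at the start; "wrist_torque": the same for the moment, N m; "opening": finger opening in m; "finger_force": force on a finger pad.
Only numpy, scipy, OpenCV 4.12 (cv2) and the standard library are available. Lean on these libraries where they do the work, as an engineer would, in place of code of your own. Each camera call takes 0.05 s, during which the arm holds its last target. There are 200 camera calls.

TASK

Load the steel hanger plate into the drill jig: lay it flat on the open end of the bed, bevelled end first in the tunnel under the bush bridge, then push it through until the spring index pin drops into the plate's slot and press the plate firmly up against the pin for a moment. Then swing the clamp lever fully over to lock it. Push gently: the index pin is slender and must not be overloaded; leave the tools and the tin lying around alone.

Things in the scene. Friction and masses are not known exactly. Their poses are not given: they have to be found in the camera images.
- drill_jig: Channel drill jig fixed on the bench: dark steel bed 250 x 100 mm, top 16 mm above the bench, with a low bright steel bridge over it. Origin: at bench level under the middle of the tunnel mouth; +x runs along the channel into the tunnel (the way to push), +y to the left of that, z up. Bed: x = -125 to 125, y = +-50. Open bed for loading: x = -125 to -15.
- tunnel_mouth (a point): On the bed in the middle of the tunnel mouth (jig x = 0). The tunnel is 46.5 mm wide, 12 mm high and runs from x = 0 to 80 under the bridge (top 40 mm above the bench, screws to 44), then on between its rails, without roof, to x = 125. The rails are 28 mm high above the bench; flared lead-in blocks of that height guide the plate in from x = -15 to 0, 56 mm apart at the wide end.
- bridge_slot (a point): Middle of the bridge's lengthwise slot, on its top (jig x = 40, y = 0). A spring index pin (8 mm steel, rounded tip, black knob 74 mm above the bench) hangs through it, set for the batch anywhere from x = 28 to 52: feel for it. Tip 3 mm above the bed. The nose lifts it (push 4 to 10 N over 20 mm), it drags on the plate (push 2 to 7 N), then drops into the plate's slot.
- hanger_plate: Steel plate 140 x 44 x 10 mm (x, y, z), about 0.45 kg, flat on the bench. Origin: centre of its underside; +x points to the bevelled nose (its top slopes from 10 down to 2 mm over the last 22 mm); the tail end is square. One slot through it, 11 mm along x, 14 mm along y.
- plate_nose (a point): Middle of the plate's nose edge, on its underside, 70 mm ahead of the plate's origin.
- plate_slot (a point): Centre of the plate's slot, at its upper face, 6 mm ahead of the plate's origin (64 mm behind the nose). Once the pin is in it the plate has 1.5 mm of play either way and then bears on the pin: the push, almost nothing after the drop, rises sharply; 7 to 10 N is firm, over 14 N on the pin bends it.
- plate_tail (a point): Middle of the plate's square tail face, 70 mm behind the origin, 5 mm above the underside: the place to push. When the pin is in the slot the tail is still 22 to 50 mm outside the tunnel mouth.
- index_pin (a joint): Lift of the index pin in m: 0 fully down (before the plate reaches it, and again when it has dropped into the plate's slot), about 0.007 while it rides on top of the plate. Spring force 2 to 4 N.
- clamp_lever (a joint): Clamp lever on the bridge, rad, clockwise positive seen from above: 0 open (pointing along jig +y), 1.5 its stop, fully over (pointing nearly along jig +x). Vertical spindle at jig x = 62, y = 34 mm; light friction (about 1.5 N at the knob), stays where it is left. Over the last 0.5 rad a cam under the bridge presses the plate sideways against the other rail and it gets a little stiffer.
- lever_knob (a point): Centre of the lever's black knob, 19 mm thick, 20 mm long, 60 mm from the spindle, 55 mm above the bench.
- flux_tin: Bystander: round flux tin with a red lid, 71 mm across, 32 mm high, behind the jig. Origin: centre of its underside.
- try_square: Bystander: small try square with a wooden stock, 116 x 211 x 16 mm, behind the jig. Origin: centre of its underside.
- sanding_block: Bystander: brown sanding block, 68 x 107 x 28 mm, on the bench to the right of the work. Origin: centre of its underside.
- glass_pencil: Bystander: red pencil, 117 mm long, on the front edge of the bench to the left. Origin: centre of its underside.

How it is judged:
On the way, in this order (a step that is already met when the one before it is completed fails the run):
1. the plate lies flat on the bed with its bevelled nose inside the tunnel (x of plate_nose in the frame of drill_jig between 0.002 and 0.125 m and angle between hanger_plate's own z axis and vertical below 0.06 rad and z of hanger_plate in the frame of drill_jig between 0.0145 and 0.0185 m and y of plate_nose in the frame of drill_jig between -0.006 and 0.006 m), for 0.1 s.
2. the index pin has dropped into the plate's slot and the plate is pushed against the pin with at least 4 N (value of joint index_pin below 0.002 m and x of plate_slot in the frame of drill_jig above 0.024 m and contact force between hanger_plate and index_pin above 4 N), for 0.05 s.
3. the clamp lever is swung fully over (value of joint clamp_lever above 1.25 rad), for 0.1 s.
At the end, for the whole second after the job is handed in: The plate lies flat in the tunnel with the index pin down in its slot (pin within 2 mm of fully down, slot 24 to 56 mm past the tunnel mouth and within 5 mm of the channel's middle), at rest, and the clamp lever stands at 1.25 rad or more (value of joint index_pin below 0.002 m and x of plate_slot in the frame of drill_jig between 0.024 and 0.056 m and angle between hanger_plate's own z axis and vertical below 0.06 rad and linear speed of hanger_plate below 0.01 m/s and value of joint clamp_lever above 1.25 rad and y of plate_slot in the frame of drill_jig between -0.005 and 0.005 m); the robot touches nothing.
It fails at once if the plate is pushed against the index pin with more than 14 N (contact force between hanger_plate and index_pin above 14 N).
It fails at once if a bystander (flux tin, try square, sanding block, glass pencil) is moved more than 30 mm (distance of any of flux_tin, try_square, sanding_block, glass_pencil from where it was at the start of the episode above 0.03 m).
It also fails if it takes over 72 s, if anything falls off the work surface, if the arm or the gripper's body presses on something with over 40 N, if the wrist force passes 120 N, or if a joint passes its speed limit or range.

## Working session

There is one attempt and no reset: what is moved stays moved. The work goes in short steps, Python scripts to look and compute and a shell command to move; the robot and the scene stay as the last step left them, time stands still between calls to the robot, and variables do not carry over. Pictures are saved under pics/ and viewed, at most 10 in all, crops included, and the job is handed in when it is done.

```bash
mkdir -p pics; python3 - <<'E'
from bench import monitor, imaging
import cv2,numpy as np
for n in("top","side"):
    im=imaging.snapshot(n); cv2.imwrite(f"pics/{n}0.png",im[:,:,::-1])
    c=imaging.calibration(n); R=np.array(c["R"]);print(n,c["fx"],c["cx"],c["cy"],np.round(R,3).tolist(),np.round(-R.T@np.array(c["t"]),3))
s=monitor.sense();print(s)
E
```

```text
top 446.73483469358604 275.53851974496354 218.83033630591336 [[-0.264, -0.964, 0.009], [-0.909, 0.246, -0.337], [0.323, -0.097, -0.942]] [0.224 0.108 1.152]
side 411.73346071154884 278.5462735581219 204.54650743920877 [[-0.979, -0.204, 0.027], [-0.111, 0.413, -0.904], [0.173, -0.888, -0.427]] [0.411 0.805 0.458]
{'time_s': 0.1, 'joints': array([-1.32949964e+00,  3.07523966e-01,  1.50753568e+00,  2.33468560e-05,
        1.32841641e+00, -7.35024857e-02]), 'qd': array([ 0.00010107, -0.00051929, -0.00296408,  0.00031715, -0.00164719,
        0.00112941]), 'effort': array([ 1.39230983e-04, -4.58529031e+01, -2.52609354e+01, -2.08453065e-05,
        5.69141877e-03,  6.77693890e-06]), 'position': array([ 0.17786793, -0.54613924,  0.23046107]), 'ee_rot': array([[ 9.50860356e-01,  3.09619767e-01, -4.28054303e-04],
       [ 3.09620021e-01, -9.50858600e-01,  1.83425661e-03],
       [ 1.60902990e-04, -1.87665608e-03, -9.99998226e-01]]), 'contact_force': array([-1.2350312 ,  0.12614583,  0.10795272]), 'wrist_torque': array([ 0.00429762, -0.01006584,  0.03071849]), 'finger_force': 0.0, 'opening': 0.08520396966263533}
```

View pics/top0.png

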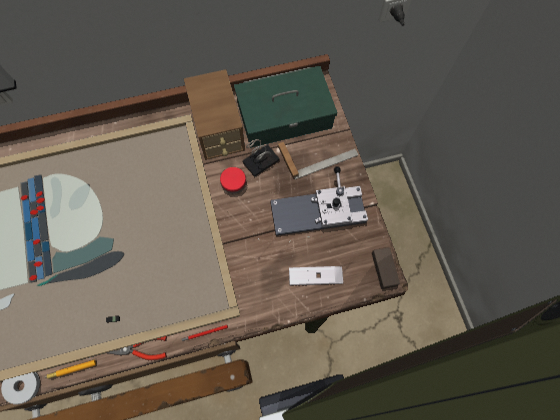

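View pics/side0.png

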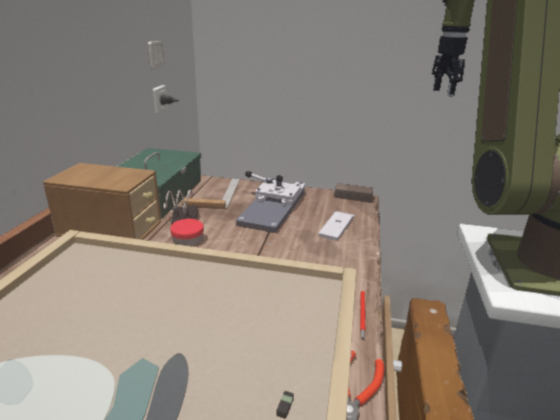

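The top view shows the jig with its bed at px (272–366, 185–233), the bridge on the right and the lever knob at (338,170). The plate is at (289–342, 266–285) and the red tin at (233,179). In the side view the jig is at about (273,203) and the plate at (337,225).

```bash
python3 - <<'E'
import cv2,numpy as np
a=cv2.imread("pics/top0.png")[155:295,260:380]; b=cv2.imread("pics/side0.png")[160:250,230:370]
a=cv2.resize(a,None,fx=5,fy=5,interpolation=cv2.INTER_CUBIC)[:600] if 0 else cv2.resize(a,None,fx=4.2,fy=4.2,interpolation=cv2.INTER_CUBIC)
b=cv2.resize(b,None,fx=5.6,fy=5.6,interpolation=cv2.INTER_CUBIC)
cv2.imwrite("pics/topc.png",a);cv2.imwrite("pics/sidec.png",b)
E
```

```text
(no output)
```

View pics/topc.png

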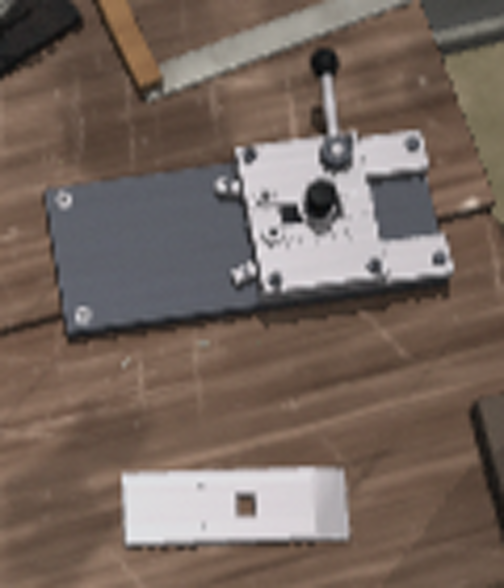

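View pics/sidec.png

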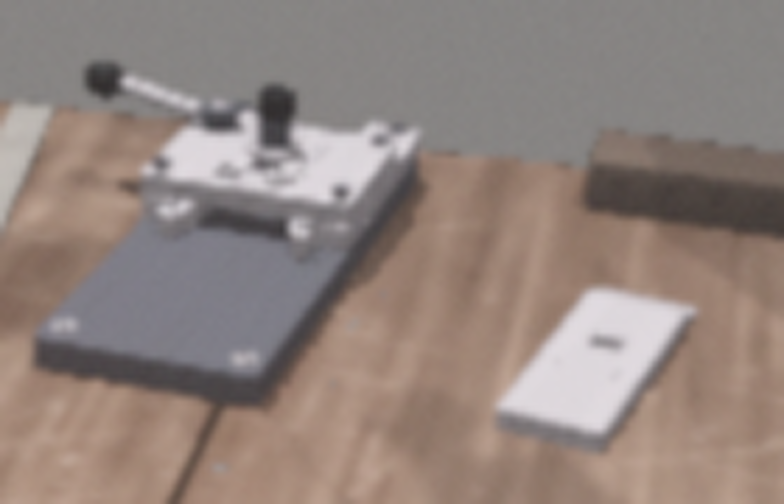

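The crops show the plate nose (bevel) pointing image-right, the same way as the jig +x. In the top crop the slot is at (246,504), the lever knob at (324,62), the pin knob at (320,197) and the bed's left corners at (46,190) and (67,326). In the side crop they are at slot (607,342), lever knob (104,78), pin knob (277,103) and bed corners (258,378) and (37,345).

```bash
cat > h.py <<'E'
from bench import monitor, imaging
import numpy as np,cv2
def cal(n):
    c=imaging.calibration(n);return np.array([[c["fx"],0,c["cx"]],[0,c["fy"],c["cy"]],[0,0,1]]),np.array(c["R"]),np.array(c["t"]).ravel()
def ray(n,p):
    K,R,t=cal(n);return -R.T@t,R.T@np.linalg.solve(K,[p[0],p[1],1])
def onz(n,p,z):
    o,d=ray(n,p);return o+d*(z-o[2])/d[2]
def tri(pt,ps):
    P=[K@np.c_[R,t] for K,R,t in(cal("top"),cal("side"))]
    X=cv2.triangulatePoints(P[0],P[1],np.array(pt,float).reshape(2,1),np.array(ps,float).reshape(2,1)).ravel();return X[:3]/X[3]
def tc(X,Y):return ((X+.5)/4.2-.5+260,(Y+.5)/4.2-.5+155)
def sc(X,Y):return ((X+.5)/5.6-.5+230,(Y+.5)/5.6-.5+160)
E
python3 - <<'E'
from h import *
np.set_printoptions(precision=4,suppress=True)
for n,a,b in [("slot",(246,504),(607,342)),("lknob",(324,62),(104,78)),("pinknob",(320,197),(277,103)),("bedL",(46,190),(258,378)),("bedL?",(46,190),(37,345)),("bedR",(67,326),(37,345)),("bedR?",(67,326),(258,378)),("tail1",(122,474),(500,410)),("tail2",(126,540),(603,437))]:
    print(n,tri(tc(*a),sc(*b)))
im=cv2.imread("pics/top0.png");
hsv=cv2.cvtColor(im,cv2.COLOR_BGR2HSV)
m=((hsv[...,2]>165)&(hsv[...,1]<50)).astype(np.uint8);m[:255]=0;m[295:]=0;m[:,:280]=0;m[:,355:]=0
c=max(cv2.findContours(m,0,1)[0],key=cv2.contourArea)
r=cv2.boxPoints(cv2.minAreaRect(c));print(r)
W=np.array([onz("top",p,.01) for p in r]);print(W)
b=im.astype(int);m=((b[...,0]-b[...,2]>8)&(hsv[...,2]<140)).astype(np.uint8);m[:185]=0;m[240:]=0;m[:,:265]=0;m[:,322:]=0
c=max(cv2.findContours(m,0,1)[0],key=cv2.contourArea)
r=cv2.boxPoints(cv2.minAreaRect(c));print(r,np.array([onz("top",p,.016) for p in r]))
for p in [(46,190),(67,326)]:print(onz("top",tc(*p),.016))
for p in [(122,474),(126,540),(246,504)]:print(onz("top",tc(*p),.01))
print([onz("side",sc(*p),.016) for p in [(258,378),(37,345)]],[onz("side",sc(*p),.01) for p in [(500,410),(603,437),(607,342)]])
E
```

```text
slot [ 0.438 -0.077  0.009]
lknob [ 0.6944 -0.2043  0.055 ]
pinknob [ 0.6019 -0.1703  0.0648]
bedL [ 0.6219 -0.0083  0.027 ]
bedL? [ 0.6713 -0.012   0.0102]
bedR [0.6204 0.0038 0.0084]
bedR? [ 0.5753 -0.      0.0142]
tail1 [ 0.4761 -0.008   0.0083]
tail2 [0.4349 0.001  0.007 ]
[[288.8187 267.11  ]
 [341.7031 265.7184]
 [342.1377 282.2332]
 [289.2533 283.6249]]
[[ 0.477  -0.0085  0.01  ]
 [ 0.4443 -0.1433  0.01  ]
 [ 0.4023 -0.1308  0.01  ]
 [ 0.4348  0.0024  0.01  ]]
[[270.4556 200.8471]
 [315.4634 193.6459]
 [320.7177 226.4852]
 [275.7099 233.6864]] [[ 0.6675 -0.0102  0.016 ]
 [ 0.6558 -0.1357  0.016 ]
 [ 0.5606 -0.1213  0.016 ]
 [ 0.5726  0.0009  0.016 ]]
[ 0.6703 -0.0113  0.016 ]
[0.5767 0.0002 0.016 ]
[ 0.4762 -0.0079  0.01  ]
[0.4356 0.0011 0.01  ]
[ 0.4378 -0.0768  0.01  ]
[array([0.5723, 0.0044, 0.016 ]), array([ 0.6663, -0.0006,  0.016 ])] [array([ 0.4752, -0.0047,  0.01  ]), array([0.4333, 0.0068, 0.01  ]), array([ 0.4379, -0.0751,  0.01  ])]
```

The manual's scale: shifts go in shares of 62.5 mm and turns go in shares of pi/2 rad. Converting my numbers, 0.05 m is 0.8, 0.043 m is 0.688, -0.17 rad is -0.1082.

```bash
echo '[0,0,0,0,0,-0.1082,0,0,0,0,0,-0.1082,0,0,0,0,0,-0.1082,0,0,0,0,0,-0.1082,0,0,0,0,0,-0.1082,0,0,0,0,0,-0.1082,0.688,0.192,0,0,0,0,0.688,0.192,0,0,0,0,0.688,0.192,0,0,0,0,0.688,0.192,0,0,0,0,0.688,0.192,0,0,0,0,0.688,0.192,0,0,0,0,0.688,0.192,0,0,0,0,0.688,0.192,0,0,0,0,0.688,0.192,0,0,0,0,0.688,0.192,0,0,0,0,0.688,0.192,0.8,0,0,0,0,0,0,0,0,0,0,0,0,0,0,0]' | python3 -m pendant 0.085 40
cat >> h.py <<'E'
def st(tx=None,ty=None,tz=None,yaw=None):
    s=monitor.sense();p=np.array(s["position"]);R=np.array(s["ee_rot"]);np.set_printoptions(precision=4,suppress=True)
    print("t",s["time_s"],"p",p,"yaw_y",np.degrees(np.arctan2(R[1,1],R[0,1])),"F",s["contact_force"],"open",s["opening"],"tilt",R[2])
    if tx is not None:print("tool d",R.T@(np.array([tx,ty,tz])-p))
    return s
E
python3 -c "
from h import *
st(.4394,-.0708,.06)"
```

```text
time_s: 2.48
position: [0.4153, -0.1205, 0.1847]
ee_rot: [[0.233, 0.973, -0.001], [0.973, -0.233, -0.0], [-0.0, -0.001, -1.0]]
contact_force: [0.4, -0.6, 0.3]
opening: 0.0853
finger_force: 0.0
t 2.475 p [ 0.4153 -0.1205  0.1847] yaw_y -13.46101098118173 F [ 0.3781 -0.5698  0.3362] open 0.0853190209391938 tilt [-0.0005 -0.0008 -1.    ]
tool d [0.054  0.0119 0.1246]
```

Scaled: 0.03 m is 0.48, 0.027 m is 0.432.

```bash
echo '[0.432,0.096,0.48,0,0,0,0.432,0.096,0.48,0,0,0,0,0,0.48,0,0,0,0,0,0.48,0,0,0,0,0,0,0,0,0,0,0,0,0,0,0]' | python3 -m pendant 
python3 - <<'E'
from h import *
st(.4394,-.0708,.006)
im=imaging.snapshot("side");cv2.imwrite("pics/s1.png",cv2.resize(im[140:290,250:450,::-1],None,fx=4,fy=4,interpolation=cv2.INTER_CUBIC))
E
```

```text
time_s: 3.22
position: [0.4408, -0.0718, 0.0659]
ee_rot: [[0.235, 0.972, 0.002], [0.972, -0.235, -0.001], [-0.0, 0.002, -1.0]]
contact_force: [0.2, -0.9, 0.1]
opening: 0.0848
finger_force: 0.0
t 3.225 p [ 0.4408 -0.0718  0.0659] yaw_y -13.606189518010149 F [ 0.1508 -0.8754  0.0725] open 0.08483210512639867 tilt [-0.0002  0.0022 -1.    ]
tool d [ 0.0007 -0.0018  0.0599]
```

View pics/s1.png

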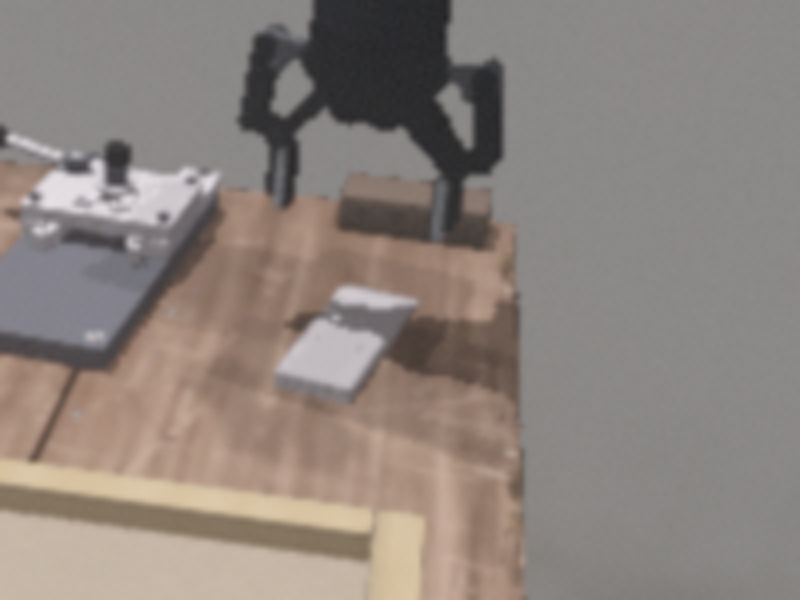

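The side view shows the open fingers (crop 280,200 and 440,235) straddling the plate with their shadow on it. The gripper is centred and turned correctly, so I descend and close.

Scaled: 0.02 m is 0.32, -0.002 m is -0.032.

```bash
echo '[0,-0.032,0.32,0,0,0,0,0,0.32,0,0,0,0,0,0.32,0,0,0,0,0,0.128,0,0,0,0,0,0,0,0,0,0,0,0,0,0,0]' | python3 -m pendant | egrep 'pos|force'
echo '[0,0,0,0,0,0,0,0,0,0,0,0,0,0,0,0,0,0,0,0,0,0,0,0,0,0,0,0,0,0,0,0,0,0,0,0,0,0,0,0,0,0,0,0,0,0,0,0]' | python3 -m pendant 0.03 50
```

```text
position: [0.4386, -0.0704, -0.0025]
contact_force: [-0.1, 0.4, 0.0]
finger_force: 0.0
time_s: 5.03
position: [0.4391, -0.0705, -0.0018]
ee_rot: [[0.234, 0.972, 0.003], [0.972, -0.234, -0.001], [-0.0, 0.003, -1.0]]
contact_force: [-0.3, -0.1, 15.7]
opening: 0.0423
finger_force: 58.6
```

Scaled: -0.025 m is -0.4, -0.01 m is -0.16, -0.058 rad is -0.0369.

```bash
echo '[0,0,-0.16,0,0,0,0,0,-0.4,0,0,0,0,0,-0.4,0,0,0,0,0,0,0,0,-0.0369,0,0,0,0,0,-0.0369,0,0,0,0,0,0,0,0,0,0,0,0]' | python3 -m pendant
python3 -c "
from h import *
st(.6192,-.0383,.03)"
```

```text
time_s: 5.9
position: [0.4374, -0.0701, 0.0565]
ee_rot: [[0.121, 0.993, -0.001], [0.993, -0.121, 0.0], [0.0, -0.001, -1.0]]
contact_force: [0.4, -0.1, -3.4]
opening: 0.0424
finger_force: 52.9
t 5.9 p [ 0.4374 -0.0701  0.0565] yaw_y -6.928362500729307 F [ 0.3808 -0.0992 -3.409 ] open 0.04242462913175029 tilt [ 0.0001 -0.0008 -1.    ]
tool d [0.0535 0.1766 0.0264]
```

Scaled: 0.036 m is 0.576, 0.035 m is 0.56.

```bash
echo '[0.16,0.56,0,0,0,0,0.16,0.56,0,0,0,0,0.176,0.56,0,0,0,0,0.176,0.56,0,0,0,0,0.176,0.576,0,0,0,0,0,0,0.16,0,0,0,0,0,0,0,0,0,0,0,0,0,0,0,0,0,0,0,0,0]' | python3 -m pendant
python3 - <<'E'
from h import *
st(.6192,-.0383,.0155)
im=imaging.snapshot("top");a=im[155:265,255:375,::-1];b=imaging.snapshot("side")[150:260,220:380,::-1]
a=cv2.resize(a,(400,367),interpolation=cv2.INTER_CUBIC);b=cv2.resize(b,(400,275),interpolation=cv2.INTER_CUBIC)
o=np.zeros((370,800,3),np.uint8);o[:367,:400]=a;o[:275,400:]=b;cv2.imwrite("pics/j1.png",o)
E
```

```text
time_s: 7.02
position: [0.618, -0.0388, 0.0468]
ee_rot: [[0.12, 0.993, -0.001], [0.993, -0.12, 0.0], [-0.0, -0.001, -1.0]]
contact_force: [0.5, -0.2, -4.0]
opening: 0.0426
finger_force: 52.9
t 7.025 p [ 0.618  -0.0388  0.0468] yaw_y -6.901773115858498 F [ 0.4615 -0.1561 -3.9564] open 0.04257228670021526 tilt [-0.     -0.0006 -1.    ]
tool d [0.0007 0.0011 0.0313]
```

View pics/j1.png

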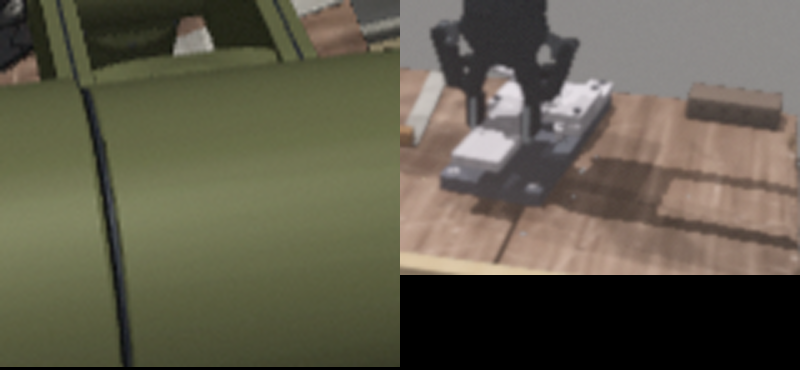

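The arm hides the top view. In the side view the plate (crop 480,150) is held level above the bed and lined up with it, so I lower it.

Scaled: 0.012 m is 0.192, 0.004 m is 0.064.

```bash
echo '[0,0.016,0.192,0,0,0,0,0,0.192,0,0,0,0,0,0.064,0,0,0,0,0,0,0,0,0,0,0,0,0,0,0]' | python3 -m pendant | egrep 'pos|force|time'
echo '[0,0,0.024,0,0,0,0,0,0,0,0,0,0,0,0,0,0,0]' | python3 -m pendant | egrep 'pos|force|time'
```

```text
time_s: 7.75
position: [0.6202, -0.0388, 0.0187]
contact_force: [0.2, 0.4, -3.4]
finger_force: 52.9
time_s: 8.12
position: [0.62, -0.0388, 0.0173]
contact_force: [0.2, -1.9, -4.0]
finger_force: 52.9
```

Scaled: 0.001 m is 0.016.

```bash
echo '[0,0,0.016,0,0,0,0,0,0.016,0,0,0,0,0,0,0,0,0,0,0,0,0,0,0]' | python3 -m pendant | egrep 'pos|force|time'
echo '[0,0,0.016,0,0,0,0,0,0,0,0,0,0,0,0,0,0,0]' | python3 -m pendant | egrep 'pos|force|time'
```

```text
time_s: 8.62
position: [0.6199, -0.0387, 0.0151]
contact_force: [0.1, 0.4, -3.6]
finger_force: 52.9
time_s: 9.0
position: [0.62, -0.0388, 0.0144]
contact_force: [-0.6, 0.8, -0.4]
finger_force: 54.2
```

Scaled: -0.005 m is -0.08.

```bash
echo '[-0.08,0,0,0,0,0,-0.08,0,0,0,0,0,0,0,0,0,0,0]' | python3 -m pendant | egrep 'pos|force|time'
echo '[-0.064,0,0,0,0,0,-0.064,0,0,0,0,0,0,0,0,0,0,0]' | python3 -m pendant | egrep 'pos|force|time'
echo '[-0.048,0,0,0,0,0,-0.048,0,0,0,0,0,0,0,0,0,0,0]' | python3 -m pendant | egrep 'pos|force|time'
```

```text
time_s: 9.38
position: [0.6189, -0.0494, 0.0144]
contact_force: [-0.4, 0.4, -0.1]
finger_force: 54.9
time_s: 9.75
position: [0.6179, -0.0571, 0.0144]
contact_force: [-0.2, 0.6, 1.0]
finger_force: 55.6
time_s: 10.12
position: [0.6172, -0.0628, 0.0144]
contact_force: [0.5, 2.8, 2.0]
finger_force: 56.4
```

Scaled: -0.003 m is -0.048, -0.002 m is -0.032.

```bash
echo '[-0.048,0,0,0,0,0,-0.032,0,0,0,0,0,0,0,0,0,0,0]' | python3 -m pendant | egrep 'pos|force|time'
echo '[-0.048,0,0,0,0,0,-0.032,0,0,0,0,0,0,0,0,0,0,0]' | python3 -m pendant | egrep 'pos|force|time'
```

```text
time_s: 10.5
position: [0.6166, -0.0677, 0.0144]
contact_force: [0.6, 4.5, 3.9]
finger_force: 57.1
time_s: 10.88
position: [0.616, -0.0726, 0.0143]
contact_force: [1.1, 3.9, 3.9]
finger_force: 57.3
```

Scaled: 0.034 m is 0.544, 0.032 m is 0.512.

```bash
echo '[0,0,0,0,0,0,0,0,0,0,0,0,0,0,0,0,0,0,0,0,0,0,0,0]' | python3 -m pendant 0.075 | egrep 'pos|force|time|open'
echo '[0,0,-0.32,0,0,0,0,0,-0.48,0,0,0,0.512,0,0,0,0,0,0.512,0,0,0,0,0,0.544,0,0,0,0,0,0,0,0,0,0,0,0,0,0,0,0,0,0,0,0,0,0,0,0,0,0,0,0,0]' | python3 -m pendant 0.0 30
python3 - <<'E'
from h import *
o=np.array([.608,-.1296]);x=np.array([-.122,-.9925]);y=np.array([.9925,-.122])
s=st(*(o-.155*x),.019)
im=imaging.snapshot("top");a=im[155:265,255:375,::-1];b=imaging.snapshot("side")[150:260,220:380,::-1]
a=cv2.resize(a,(400,367),interpolation=cv2.INTER_CUBIC);b=cv2.resize(b,(400,275),interpolation=cv2.INTER_CUBIC)
c=np.zeros((370,800,3),np.uint8);c[:367,:400]=a;c[:275,400:]=b;cv2.imwrite("pics/j2.png",c)
E
```

```text
time_s: 11.38
position: [0.6157, -0.0728, 0.014]
contact_force: [0.1, -0.0, 0.4]
opening: 0.0745
finger_force: 0.0
time_s: 12.5
position: [0.6275, 0.0238, 0.0642]
ee_rot: [[0.121, 0.993, -0.0], [0.993, -0.121, -0.0], [-0.0, -0.0, -1.0]]
contact_force: [-0.3, -0.4, -0.2]
opening: -0.0001
finger_force: 0.0
t 12.5 p [0.6275 0.0238 0.0642] yaw_y -6.944194565095717 F [-0.2669 -0.4192 -0.1839] open -0.00010406175121366035 tilt [-0.0002 -0.0001 -1.    ]
tool d [ 0.0004 -0.0006  0.0452]
```

View pics/j2.png

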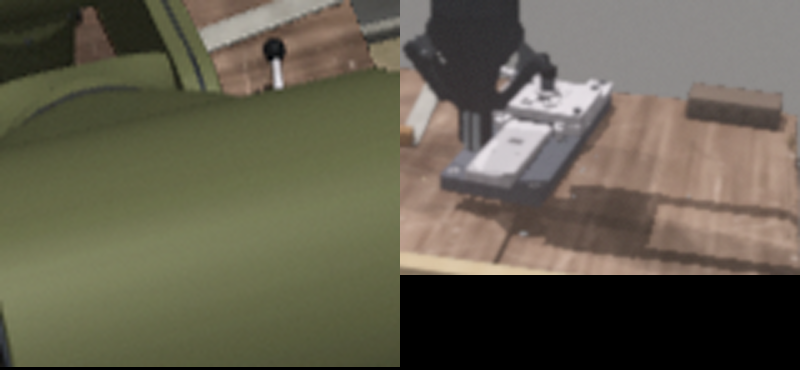

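The plate lies flat on the bed with its nose under the bridge (crop 515,150), and the shut fingers are above and behind the tail. I go down and push, watching the force.

Scaled: 0.02 m is 0.32, 0.005 m is 0.08.

```bash
echo '[0,0,0.32,0,0,0,0,0,0.32,0,0,0,0,0,0.08,0,0,0,0,0,0,0,0,0,0,0,0,0,0,0]' | python3 -m pendant | egrep 'pos|force|time'
echo '[-0.064,0,0,0,0,0,-0.064,0,0,0,0,0,-0.032,0,0,0,0,0,0,0,0,0,0,0]' | python3 -m pendant | egrep 'pos|force|time'
echo '[-0.032,0,0,0,0,0,-0.032,0,0,0,0,0,-0.032,0,0,0,0,0,0,0,0,0,0,0]' | python3 -m pendant | egrep 'pos|force|time'
```

```text
time_s: 13.22
position: [0.6283, 0.0247, 0.02]
contact_force: [0.0, -0.4, 0.8]
finger_force: 0.0
time_s: 13.72
position: [0.6263, 0.0146, 0.0193]
contact_force: [0.3, 0.6, -0.0]
finger_force: 0.0
time_s: 14.22
position: [0.6256, 0.0087, 0.0192]
contact_force: [-0.9, -0.2, -0.7]
finger_force: 0.0
```

Scaled: -0.002 m is -0.032.

```bash
for i in 1 2 3; do echo '[-0.032,0,0,0,0,0,-0.032,0,0,0,0,0,0,0,0,0,0,0]' | python3 -m pendant | egrep 'pos|contact'; done
```

```text
position: [0.6252, 0.005, 0.0192]
contact_force: [0.3, 1.0, -0.1]
position: [0.6246, 0.0007, 0.0192]
contact_force: [0.8, 1.3, -0.3]
position: [0.6242, -0.0034, 0.0192]
contact_force: [0.3, 1.6, -0.6]
```

Scaled: -0.001 m is -0.016.

```bash
for i in 1 2 3 4 ; do echo '[-0.016,0,0,0,0,0,-0.016,0,0,0,0,0,0,0,0,0,0,0]' | python3 -m pendant | egrep 'pos|contact'; done
```

```text
position: [0.624, -0.0051, 0.0192]
contact_force: [0.7, 1.4, 0.1]
position: [0.6237, -0.0071, 0.0192]
contact_force: [-0.1, 2.1, -0.7]
position: [0.6235, -0.0092, 0.0192]
contact_force: [0.3, 2.6, -0.6]
position: [0.6232, -0.0111, 0.0192]
contact_force: [-0.4, 0.8, -0.6]
```

Scaled: -0.001 m is -0.016.

```bash
echo '[-0.016,0,0,0,0,0,-0.016,0,0,0,0,0,0,0,0,0,0,0]' | python3 -m pendant | egrep 'pos|contact'
echo '[-0.016,0,0,0,0,0,-0.016,0,0,0,0,0,0,0,0,0,0,0]' | python3 -m pendant | egrep 'pos|contact'
echo '[-0.016,0,0,0,0,0,-0.016,0,0,0,0,0,0,0,0,0,0,0]' | python3 -m pendant | egrep 'pos|contact'
echo '[-0.016,0,0,0,0,0,-0.016,0,0,0,0,0,0,0,0,0,0,0]' | python3 -m pendant | egrep 'pos|contact'
```

```text
position: [0.623, -0.0131, 0.0192]
contact_force: [-0.2, 0.8, -1.2]
position: [0.6228, -0.0151, 0.0192]
contact_force: [-0.2, 1.3, -1.3]
position: [0.6225, -0.0171, 0.0192]
contact_force: [0.2, 1.9, -0.7]
position: [0.6223, -0.0191, 0.0192]
contact_force: [-0.1, 1.5, 0.4]
```

Scaled: -0.001 m is -0.016.

```bash
echo '[-0.016,0,0,0,0,0,-0.016,0,0,0,0,0,0,0,0,0,0,0]' | python3 -m pendant | egrep 'pos|contact'
echo '[-0.016,0,0,0,0,0,-0.016,0,0,0,0,0,0,0,0,0,0,0]' | python3 -m pendant | egrep 'pos|contact'
echo '[-0.016,0,0,0,0,0,-0.016,0,0,0,0,0,0,0,0,0,0,0]' | python3 -m pendant | egrep 'pos|contact'
echo '[-0.016,0,0,0,0,0,-0.016,0,0,0,0,0,0,0,0,0,0,0]' | python3 -m pendant | egrep 'pos|contact'
```

```text
position: [0.622, -0.0211, 0.0192]
contact_force: [0.8, 1.7, 0.1]
position: [0.6218, -0.023, 0.0192]
contact_force: [0.7, 0.4, -1.1]
position: [0.6217, -0.0242, 0.0192]
contact_force: [0.3, 4.1, -0.6]
position: [0.6214, -0.0259, 0.0192]
contact_force: [1.6, 5.4, 0.2]
```

Scaled: -0.001 m is -0.016.

```bash
echo '[-0.016,0,0,0,0,0,-0.016,0,0,0,0,0,0,0,0,0,0,0]' | python3 -m pendant | egrep 'pos|contact'
echo '[-0.016,0,0,0,0,0,-0.016,0,0,0,0,0,0,0,0,0,0,0]' | python3 -m pendant | egrep 'pos|contact'
echo '[-0.016,0,0,0,0,0,-0.016,0,0,0,0,0,0,0,0,0,0,0]' | python3 -m pendant | egrep 'pos|contact'
echo '[-0.016,0,0,0,0,0,-0.016,0,0,0,0,0,0,0,0,0,0,0]' | python3 -m pendant | egrep 'pos|contact'
```

```text
position: [0.6212, -0.0278, 0.0192]
contact_force: [1.0, 6.4, -0.6]
position: [0.621, -0.0297, 0.0192]
contact_force: [1.0, 5.8, -0.2]
position: [0.6207, -0.0316, 0.0192]
contact_force: [0.9, 7.1, -0.7]
position: [0.6205, -0.0335, 0.0192]
contact_force: [0.6, 7.7, -1.1]
```

Scaled: -0.001 m is -0.016.

```bash
echo '[-0.016,0,0,0,0,0,-0.016,0,0,0,0,0,0,0,0,0,0,0]' | python3 -m pendant | egrep 'pos|contact'
echo '[-0.016,0,0,0,0,0,-0.016,0,0,0,0,0,0,0,0,0,0,0]' | python3 -m pendant | egrep 'pos|contact'
echo '[-0.016,0,0,0,0,0,-0.016,0,0,0,0,0,0,0,0,0,0,0]' | python3 -m pendant | egrep 'pos|contact'
echo '[-0.016,0,0,0,0,0,-0.016,0,0,0,0,0,0,0,0,0,0,0]' | python3 -m pendant | egrep 'pos|contact'
```

```text
position: [0.6202, -0.0355, 0.0192]
contact_force: [1.2, 8.0, -0.3]
position: [0.62, -0.0373, 0.0192]
contact_force: [1.1, 7.0, -1.3]
position: [0.6198, -0.0393, 0.0192]
contact_force: [0.9, 7.4, 0.2]
position: [0.6195, -0.0413, 0.0192]
contact_force: [0.6, 6.7, -0.7]
```

Scaled: -0.001 m is -0.016.

```bash
echo '[-0.016,0,0,0,0,0,-0.016,0,0,0,0,0,-0.016,0,0,0,0,0,0,0,0,0,0,0]' | python3 -m pendant | egrep 'pos|contact'
echo '[-0.016,0,0,0,0,0,-0.016,0,0,0,0,0,-0.016,0,0,0,0,0,0,0,0,0,0,0]' | python3 -m pendant | egrep 'pos|contact'
echo '[-0.032,0,0,0,0,0,-0.032,0,0,0,0,0,0,0,0,0,0,0]' | python3 -m pendant | egrep 'pos|contact'
echo '[-0.032,0,0,0,0,0,-0.032,0,0,0,0,0,0,0,0,0,0,0]' | python3 -m pendant | egrep 'pos|contact'
echo '[-0.032,0,0,0,0,0,-0.032,0,0,0,0,0,0,0,0,0,0,0]' | python3 -m pendant | egrep 'pos|contact'
echo '[-0.032,0,0,0,0,0,-0.032,0,0,0,0,0,0,0,0,0,0,0]' | python3 -m pendant | egrep 'pos|contact'
```

```text
position: [0.6191, -0.0449, 0.0192]
contact_force: [1.4, 5.5, -0.5]
position: [0.6187, -0.0479, 0.0192]
contact_force: [-0.2, 6.1, 0.6]
position: [0.6182, -0.0521, 0.0192]
contact_force: [1.2, 5.4, -0.3]
position: [0.6177, -0.0563, 0.0192]
contact_force: [0.7, 4.4, -0.2]
position: [0.6172, -0.0604, 0.0192]
contact_force: [1.5, 5.3, -0.1]
position: [0.6167, -0.0645, 0.0192]
contact_force: [-0.5, 4.0, -0.1]
```

Scaled: -0.002 m is -0.032.

```bash
echo '[-0.032,0,0,0,0,0,-0.032,0,0,0,0,0,0,0,0,0,0,0]' | python3 -m pendant | egrep 'pos|contact'
echo '[-0.016,0,0,0,0,0,-0.016,0,0,0,0,0,-0.016,0,0,0,0,0,0,0,0,0,0,0]' | python3 -m pendant | egrep 'pos|contact'
echo '[-0.016,0,0,0,0,0,-0.016,0,0,0,0,0,0,0,0,0,0,0]' | python3 -m pendant | egrep 'pos|contact'
echo '[-0.016,0,0,0,0,0,-0.016,0,0,0,0,0,0,0,0,0,0,0]' | python3 -m pendant | egrep 'pos|contact'
echo '[-0.008,0,0,0,0,0,-0.008,0,0,0,0,0,0,0,0,0,0,0]' | python3 -m pendant | egrep 'pos|contact'
```

```text
position: [0.6162, -0.0685, 0.0192]
contact_force: [0.7, 4.0, -0.0]
position: [0.6159, -0.0712, 0.0192]
contact_force: [0.5, 6.2, -0.1]
position: [0.6156, -0.0732, 0.0192]
contact_force: [0.6, 4.8, -0.5]
position: [0.6154, -0.0752, 0.0192]
contact_force: [0.5, 5.9, 0.9]
position: [0.6153, -0.0759, 0.0192]
contact_force: [1.4, 6.0, 0.2]
```

Scaled: -0.0005 m is -0.008.

```bash
echo '[-0.008,0,0,0,0,0,-0.008,0,0,0,0,0,0,0,0,0,0,0]' | python3 -m pendant | egrep 'pos|contact'
echo '[-0.008,0,0,0,0,0,-0.008,0,0,0,0,0,0,0,0,0,0,0]' | python3 -m pendant | egrep 'pos|contact'
echo '[-0.008,0,0,0,0,0,-0.008,0,0,0,0,0,0,0,0,0,0,0]' | python3 -m pendant | egrep 'pos|contact'
echo '[-0.008,0,0,0,0,0,-0.008,0,0,0,0,0,0,0,0,0,0,0]' | python3 -m pendant | egrep 'pos|contact'
```

```text
position: [0.6152, -0.0769, 0.0192]
contact_force: [1.0, 5.8, -0.2]
position: [0.6151, -0.0781, 0.0192]
contact_force: [0.6, 5.4, 0.6]
position: [0.6149, -0.0792, 0.0192]
contact_force: [1.1, 5.8, 0.8]
position: [0.6148, -0.0806, 0.0192]
contact_force: [0.7, 2.7, -0.3]
```

Scaled: -0.0004 m is -0.0064.

```bash
echo '[-0.0064,0,0,0,0,0,0,0,0,0,0,0]' | python3 -m pendant | egrep 'pos|contact'
echo '[-0.0064,0,0,0,0,0,0,0,0,0,0,0]' | python3 -m pendant | egrep 'pos|contact'
echo '[-0.0064,0,0,0,0,0,0,0,0,0,0,0]' | python3 -m pendant | egrep 'pos|contact'
```

```text
position: [0.6147, -0.0814, 0.0192]
contact_force: [1.5, 1.7, -0.9]
position: [0.6147, -0.0816, 0.0192]
contact_force: [-0.6, 2.2, -1.4]
position: [0.6147, -0.0819, 0.0192]
contact_force: [-0.0, 1.4, -1.2]
```

Scaled: -0.0004 m is -0.0064.

```bash
echo '[-0.0064,0,0,0,0,0,0,0,0,0,0,0]' | python3 -m pendant | egrep 'pos|contact'
echo '[-0.0064,0,0,0,0,0,0,0,0,0,0,0]' | python3 -m pendant | egrep 'pos|contact'
echo '[-0.0064,0,0,0,0,0,0,0,0,0,0,0]' | python3 -m pendant | egrep 'pos|contact'
```

```text
position: [0.6148, -0.0826, 0.0193]
contact_force: [0.2, -0.6, 0.3]
position: [0.6147, -0.0828, 0.0193]
contact_force: [0.4, -0.6, 0.0]
position: [0.6146, -0.0828, 0.0193]
contact_force: [-0.5, -0.2, 0.8]
```

Scaled: -0.0003 m is -0.0048.

```bash
echo '[-0.0048,0,0,0,0,0,0,0,0,0,0,0]' | python3 -m pendant | egrep 'pos|contact'
echo '[-0.0048,0,0,0,0,0,0,0,0,0,0,0]' | python3 -m pendant | egrep 'pos|contact'
echo '[-0.0048,0,0,0,0,0,0,0,0,0,0,0]' | python3 -m pendant | egrep 'pos|contact'
```

```text
position: [0.6146, -0.0829, 0.0192]
contact_force: [0.3, 1.2, 0.5]
position: [0.6146, -0.0831, 0.0192]
contact_force: [0.0, 2.5, 1.3]
position: [0.6145, -0.0836, 0.0192]
contact_force: [0.4, 3.3, 1.6]
```

Scaled: -0.0003 m is -0.0048.

```bash
echo '[-0.0048,0,0,0,0,0,0,0,0,0,0,0]' | python3 -m pendant | egrep 'pos|contact'
echo '[-0.0048,0,0,0,0,0,0,0,0,0,0,0]' | python3 -m pendant | egrep 'pos|contact'
```

```text
position: [0.6144, -0.084, 0.0192]
contact_force: [0.9, 2.6, 0.8]
position: [0.6144, -0.0843, 0.0192]
contact_force: [-0.1, 2.2, 1.3]
```

Scaled: -0.0003 m is -0.0048.

```bash
echo '[-0.0048,0,0,0,0,0,0,0,0,0,0,0]' | python3 -m pendant | egrep 'pos|contact'
echo '[-0.0048,0,0,0,0,0,0,0,0,0,0,0]' | python3 -m pendant | egrep 'pos|contact'
echo '[-0.0048,0,0,0,0,0,0,0,0,0,0,0]' | python3 -m pendant | egrep 'pos|contact|time'
```

```text
position: [0.6144, -0.0847, 0.0192]
contact_force: [0.0, 3.6, 1.7]
position: [0.6144, -0.085, 0.0192]
contact_force: [-0.8, 3.3, 1.9]
time_s: 32.35
position: [0.6143, -0.0853, 0.0192]
contact_force: [0.2, 2.5, 1.8]
```

Scaled: -0.0003 m is -0.0048.

```bash
echo '[-0.0048,0,0,0,0,0,0,0,0,0,0,0]' | python3 -m pendant | egrep 'pos|contact'
echo '[-0.0048,0,0,0,0,0,0,0,0,0,0,0]' | python3 -m pendant | egrep 'pos|contact'
echo '[-0.0048,0,0,0,0,0,0,0,0,0,0,0]' | python3 -m pendant | egrep 'pos|contact|time'
```

```text
position: [0.6143, -0.0855, 0.0192]
contact_force: [-0.6, 3.6, 2.1]
position: [0.6143, -0.0859, 0.0192]
contact_force: [1.0, 3.0, -0.1]
time_s: 33.1
position: [0.6142, -0.0861, 0.0192]
contact_force: [-0.0, 4.1, 2.0]
```

Scaled: -0.0003 m is -0.0048.

```bash
echo '[-0.0048,0,0,0,0,0,0,0,0,0,0,0]' | python3 -m pendant | egrep 'pos|contact'
echo '[-0.0048,0,0,0,0,0,0,0,0,0,0,0]' | python3 -m pendant | egrep 'pos|contact'
echo '[-0.0048,0,0,0,0,0,0,0,0,0,0,0]' | python3 -m pendant | egrep 'pos|contact|time'
```

```text
position: [0.6142, -0.0862, 0.0192]
contact_force: [0.2, 4.3, 1.9]
position: [0.6142, -0.0863, 0.0192]
contact_force: [0.3, 5.9, 1.7]
time_s: 33.85
position: [0.6142, -0.0863, 0.0192]
contact_force: [0.8, 6.1, 1.8]
```

Scaled: -0.0004 m is -0.0064.

```bash
echo '[-0.0064,0,0,0,0,0,0,0,0,0,0,0]' | python3 -m pendant | egrep 'pos|contact'
echo '[-0.0048,0,0,0,0,0,0,0,0,0,0,0,0,0,0,0,0,0]' | python3 -m pendant | egrep 'pos|contact|time'
```

```text
position: [0.6141, -0.0864, 0.0192]
contact_force: [1.5, 6.9, 2.4]
time_s: 34.48
position: [0.6141, -0.0864, 0.0192]
contact_force: [1.5, 8.6, 2.5]
```

Scaled: -0.0003 m is -0.0048.

```bash
echo '[-0.0048,0,0,0,0,0,0,0,0,0,0,0,0,0,0,0,0,0,0,0,0,0,0,0]' | python3 -m pendant | egrep 'pos|contact|time'
python3 - <<'E'
from h import *
F=[]
for _ in range(3):
    b=imaging.snapshot("side");F.append(monitor.sense()["contact_force"])
print(np.round(F,1))
cv2.imwrite("pics/s3.png",cv2.resize(b[155:235,225:325,::-1],None,fx=6,fy=6,interpolation=cv2.INTER_CUBIC))
E
```

```text
time_s: 34.98
position: [0.6141, -0.0865, 0.0192]
contact_force: [0.8, 8.1, 2.4]
[[1.7 8.4 2.6]
 [1.6 9.1 1.8]
 [1.4 8.4 1.5]]
```

View pics/s3.png

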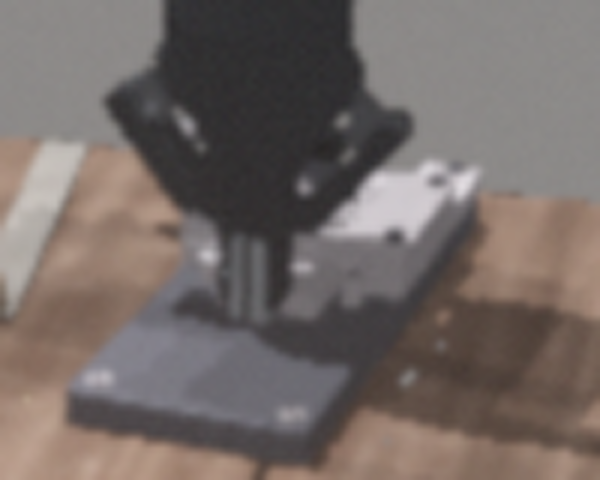

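The side view shows the shut fingers (crop 250,290) pressing the tail just ahead of the tunnel mouth, with a steady reading of about 8.5 N. I give one slight extra press, then back off and go over to the lever.

Scaled: -0.0003 m is -0.0048.

```bash
echo '[-0.0048,0,0,0,0,0,0,0,0,0,0,0,0,0,0,0,0,0,0,0,0,0,0,0]' | python3 -m pendant | egrep 'pos|contact|time'
echo '[0.096,0,0,0,0,0,0.096,0,0,0,0,0,0,0,-0.8,0,0,0,0,0,-0.8,0,0,0,0,0,0,0,0,0,0,0,0,0,0,0]' | python3 -m pendant | egrep 'pos|contact|time'
python3 - <<'E'
from h import *
o=np.array([.608,-.1296]);x=np.array([-.122,-.9925]);y=np.array([.9925,-.122])
s=st(*(o+.034*x+.094*y),.048)
E
```

```text
time_s: 35.62
position: [0.6141, -0.0865, 0.0192]
contact_force: [1.6, 9.1, 2.0]
time_s: 36.38
position: [0.6149, -0.0767, 0.119]
contact_force: [1.5, 0.0, -0.5]
t 36.375 p [ 0.6149 -0.0767  0.119 ] yaw_y -6.8787423689115155 F [ 1.4665  0.0065 -0.4674] open 0.0001905942425684107 tilt [-0.0006 -0.0003 -1.    ]
tool d [-0.0875  0.0935  0.071 ]
```

Scaled: 0.033 m is 0.528, -0.03 m is -0.48.

```bash
echo '[0,0.48,0,0,0,0,0,0.48,0,0,0,0,0,0.528,0,0,0,0,-0.48,0,0,0,0,0,-0.48,0,0,0,0,0,-0.432,0,0,0,0,0,0,0,0.48,0,0,0,0,0,0.48,0,0,0,0,0,0.176,0,0,0,0,0,0,0,0,0,0,0,0,0,0,0]' | python3 -m pendant | egrep 'pos|contact|time'
python3 - <<'E'
from h import *
im=imaging.snapshot("top")[155:265,255:375,::-1];b=imaging.snapshot("side")[150:260,220:380,::-1]
a=cv2.resize(im,(400,367),interpolation=cv2.INTER_CUBIC);b=cv2.resize(b,(400,275),interpolation=cv2.INTER_CUBIC)
c=np.zeros((370,800,3),np.uint8);c[:367,:400]=a;c[:275,400:]=b;cv2.imwrite("pics/j3.png",c)
E
```

```text
time_s: 37.75
position: [0.6981, -0.1742, 0.0492]
contact_force: [-0.0, -1.0, -0.3]
```

View pics/j3.png

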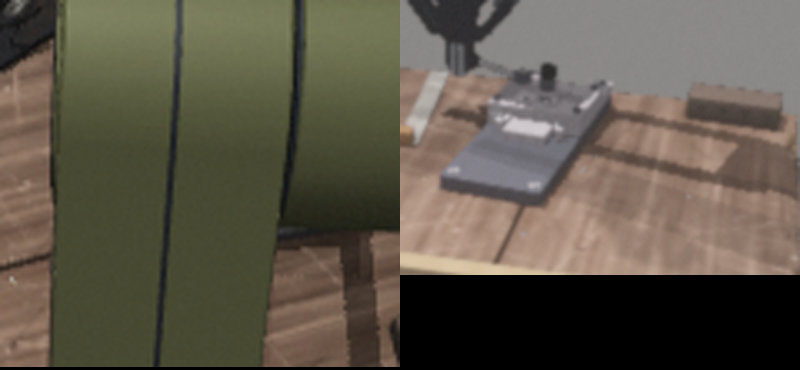

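The fingers (side crop 460,60) stand beside the lever knob on its -x side, and the plate tail shows at the mouth (525,127). Next I sweep the lever.

The manual's scale: shifts go in shares of 62.5 mm and turns go in shares of pi/2 rad. Converting my numbers, -0.008 m is -0.128, -0.006 m is -0.096.

```bash
echo '[-0.096,0,0,0,0,0,-0.1248,0.0288,0,0,0,0,-0.1248,0.0288,0,0,0,0,-0.128,0,0,0,0,0,-0.128,0,0,0,0,0,0,0,0,0,0,0]' | python3 -m pendant | egrep 'pos|contact|time'
echo '[-0.1232,-0.0352,0,0,0,0,-0.1232,-0.0352,0,0,0,0,-0.1104,-0.064,0,0,0,0,-0.1104,-0.064,0,0,0,0,0,0,0,0,0,0]' | python3 -m pendant | egrep 'pos|contact|time'
echo '[-0.0912,-0.088,0,0,0,0,-0.0912,-0.088,0,0,0,0,-0.0672,-0.1088,0,0,0,0,0,0,0,0,0,0]' | python3 -m pendant | egrep 'pos|contact|time'
```

```text
time_s: 38.6
position: [0.6964, -0.2129, 0.0481]
contact_force: [-0.1, -0.3, -0.0]
time_s: 39.22
position: [0.6803, -0.2404, 0.0484]
contact_force: [-0.0, -0.2, -0.5]
time_s: 39.72
position: [0.6608, -0.2534, 0.0487]
contact_force: [1.3, 0.6, 2.2]
```

Scaled: -0.004 m is -0.064, -0.003 m is -0.048.

```bash
echo '[-0.048,-0.064,0,0,0,0,-0.032,-0.064,0,0,0,0,0,0,0,0,0,0]' | python3 -m pendant | egrep 'pos|contact|time'
echo '[-0.016,-0.048,0,0,0,0,0,0,0,0,0,0]' | python3 -m pendant | egrep 'pos|contact|time'
echo '[-0.016,-0.032,0,0,0,0,0,0,0,0,0,0]' | python3 -m pendant | egrep 'pos|contact|time'
```

```text
time_s: 40.1
position: [0.6535, -0.2565, 0.0487]
contact_force: [4.7, 2.5, 2.5]
time_s: 40.35
position: [0.653, -0.2571, 0.0492]
contact_force: [9.2, 4.2, 0.5]
time_s: 40.6
position: [0.6526, -0.2578, 0.0495]
contact_force: [11.9, 4.5, -1.0]
```

```bash
echo '[0,0.16,0,0,0,0,0,0.16,0,0,0,0,0,0,-0.48,0,0,0,0,0,-0.8,0,0,0,0,0,-0.8,0,0,0,0,0.48,0,0,0,0,0,0.48,0,0,0,0,0,0,0,0,0,0,0,0,0,0,0,0]' | python3 -m pendant | egrep 'pos|contact|time'
python3 - <<'E'
from h import *
b=imaging.snapshot("side")[150:250,220:340,::-1]
cv2.imwrite("pics/s4.png",cv2.resize(b,None,fx=6,fy=6,interpolation=cv2.INTER_CUBIC))
E
```

```text
time_s: 41.72
position: [0.7252, -0.2675, 0.1769]
contact_force: [-0.6, -0.8, 0.1]
```

View pics/s4.png

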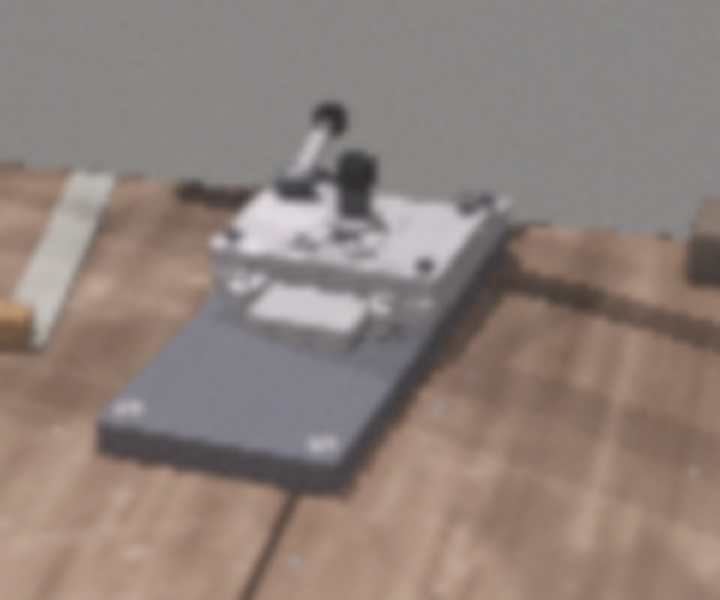

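The lever now lies along the channel with its knob at crop (330,118). The pin knob is at (357,167), as at the start, and the plate is flat with its tail just outside the mouth. I check the lever angle and hand in.

```bash
python3 - <<'E'
from h import *
from bench import finish_job
o=np.array([.608,-.1296]);x=np.array([-.122,-.9925]);y=np.array([.9925,-.122])
w=onz("side",((330.5)/6-.5+220,(118.5)/6-.5+150),.055)[:2]-o
a=np.arctan2(w@x-.062,w@y-.034);print(w@x,w@y,a)
if a>1.3:print(finish_job())
E
```

```text
0.12277777127936865 0.03959598200060353 1.4789823512015583
the job is handed in; nothing more can be done
None
```

I loaded the plate until the index pin dropped into its slot and pressed it against the pin at about 9 N. I then swung the clamp lever to about 1.48 rad (camera estimate) and handed the job in at about 42 s, with no verdict returned.

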